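# Draw the sagging bolt of the stock cage and hold its gate ajar

## Task

Take the barrel bolt of the jewellery stock cage by its knob: the bolt sags and hangs behind the bent-up lip of its keeper, so lift its nose over the lip while you draw it back out of the keeper, without wrenching at the keeper. Then pull the self-closing gate open towards you by about a hand's breadth (some 9 cm at its bolt edge) and keep holding it there: the job finishes with the gripper still holding the gate ajar. Leave the jewellery and tools around the cage where they lie.

Things in the scene. Friction and masses are not known exactly. Their poses are not given: they have to be found in the camera images.
- cage: Bench-top stock cage of timber and welded wire, 180 mm deep, 354 mm wide, 210 mm high, fixed to the bench; origin at the centre of its underside; its front with the gate faces its own -x (towards the robot), +y is the hinge side, -y the bolt side, +z up. Front faces of posts and gate lie in its plane x = -90 mm.
- gate: Wire-filled timber gate in the cage's front, 274 mm wide, 22 mm thick, 22 to 206 mm above the bench; the bolt on its top rail counts as part of it. Origin on the hinge line at bench height; it reaches from there along its own -y, its front looks along its -x; shut, its axes are the cage's. About 0.6 kg; a spring pulls it shut with 0.3 Nm when shut, 0.5 Nm when ajar.
- gate_swing (a joint): Opening angle of the gate about its vertical hinge in rad: 0 shut, grows as the bolt edge swings towards the robot (seen from above the gate turns clockwise). 0.33 is about 90 mm open at the bolt edge. The gate cannot open while the bolt's nose is in the keeper.
- gate_hinge (a point): Point on the vertical hinge line of the gate, 100 mm above the bench.
- bolt_draw (a joint): How far the bolt is drawn back out of the keeper, along the gate towards the hinge side (gate's +y), in m: 0 fully shot (starts at 0 to 0.004), 0.042 stop. At about 0.006 the shoulder of the unlifted nose strikes the lip; by 0.024 the nose is clear of the keeper. Slides with light friction (about 1 N), no spring.
- bolt_tilt (a joint): How far the bolt's nose is lifted, in rad: 0 hanging in its full sag (0.06 rad below level), 0.14 upper stop; from 0.045 it clears the lip. It swivels in its tail staple, 147 mm from the hinge line, 172 mm above the bench, and falls back by its own weight. At the knob, lifting by 4 mm (bolt shot) clears the lip; the stop is at 12 mm with the bolt shot, 7 mm with it drawn 40 mm.
- bolt: Steel barrel bolt, rod of 8 mm diameter along its own y, button nose of 20 mm diameter and 11 mm length at the -y end, knob sticking out of the gate front along its -x, 90 mm from the tail swivel when shot. Origin on the rod's axis, at the tail swivel when the bolt is shot. About 0.14 kg.
- knob_grip (a point): Middle of the knob's grip, a steel cylinder of 15 mm diameter, 27 mm long, its axis along the gate's x; 43 mm in front of the gate's face, about 167 mm above the bench; moves with the bolt. A 19 mm flange ends the knob 14 to 18 mm farther out. To be pinched from above by its -y and +y sides, which are free. Cage and gate tops are 43 mm higher; the bolt's staples stand 23 mm out of the gate's face.
- nose (a point): Centre of the bolt's button nose, on the rod's axis, 151.5 mm from the bolt's origin.
- keeper: Steel keeper screwed to the front of the cage's bolt-side post: an open-topped strap cradle 34 mm long along y with a front cheek that stands 27 mm out of the post, and its gate-side edge bent up into a lip. Fixed to the cage, its origin on the post's face at the height of the tail swivel, 6 mm to the -y side of the cage's middle plane.
- lip (a point): Top edge of the keeper's bent-up lip, about 159 mm above the bench; the rod passes over it, the nose hangs behind it (-y side).
- pliers_long: Bystander: long-nosed pliers lying on the bench, 160 mm long, 13 mm high. Origin under the pivot.
- pliers_short: Bystander: short-nosed pliers lying on the bench, 140 mm long, 13 mm high. Origin under the pivot.
- bangle_a: Bystander: bangle, 68 mm diameter, 5 mm thick, lying on the bench in front of the cage.
- bangle_b: Bystander: bangle, 68 mm diameter, 5 mm thick, lying on the bench.
- bangle_c: Bystander: bangle, 68 mm diameter, 5 mm thick, lying on the bench beside the cage.
- mandrel: Bystander: ring mandrel with wooden handle, 285 mm long, 26 mm thick, lying on the bench.
- jar: Bystander: glass jar with metal cap, 52 mm diameter, 65 mm high, standing on the bench.
- findings_box: Bystander: open black compartment box of findings, 120 x 200 mm, 32 mm high, on the bench.

How it is judged (in metres and radians):
On the way, in this order (a step that is already met when the one before it is completed fails the run):
1. the bolt's nose is lifted above the bent lip while it is still in the keeper (value of joint bolt_tilt above 0.035 rad and value of joint bolt_draw below 0.018 m and value of joint gate_swing below 0.1 rad), for 0.04 s.
2. the bolt is drawn back, its nose clear of the keeper (value of joint bolt_draw above 0.021 m), for 0.1 s.
At the end, for the whole second after the job is handed in: The gate stands open between 0.2 and 0.5 rad (about 55 to 130 mm at its bolt edge), still to 0.05 rad/s, and the gripper's fingers bear on it or its bolt with more than 0.8 N, through the last second (value of joint gate_swing between 0.2 and 0.5 rad and velocity of joint gate_swing between -0.05 and 0.05 rad/s and contact force between the fingers and gate above 0.8 N); the arm keeps its last pose, push and grip.
It fails at once if the bolt is wrenched against the keeper with more than 45 N (contact force between bolt and keeper above 45 N).
It fails at once if something lying around the cage is moved by more than 30 mm (distance of any of pliers_long, pliers_short, bangle_a, bangle_b, bangle_c, mandrel, jar, findings_box from where it was at the start of the episode above 0.03 m).
It also fails if it takes over 34 s, if anything falls off the work surface, if the arm or the gripper's body presses on something with over 40 N, if the wrist force passes 120 N, or if a joint passes its speed limit or range.

## Robot

A 6-joint arm with a two-finger parallel gripper is mounted at the origin on the work surface. World frame = base frame: x ahead of the robot, y to its left, z up, the work surface at z = 0. Lengths are in mm, angles in rad, forces in N, time in s.
With the tool pointing down it reaches from about 400 to 825 mm from the base axis. Payload 7 kg.
Tool frame: the origin (TCP) lies midway between the tips of the shut fingers; the grasp point (between the pads) lies 19 mm behind it (manip.pinch_z is the z of the grasp point in the tool frame, in mm); z points along the fingers, y is the line along which they close (so a half turn about z gives the same grasp; the last joint's range is limited). The gripper opens to 85 mm and grips with 20 to 120 N. Pads are 22 mm wide; open, the fingers measure 114 mm over their backs; the gripper's body (76 mm by 85 mm) begins 54 mm behind the grasp point. The pads swing forward as they close: fully open they stand 13 mm farther back than shut.
Start: joints at [-0.979, 0.359, 0.012, 0, -1.224, -0.288], TCP at [201.898, -644.075, 196.002] pointing down, gripper open.
Joint ranges: [-3.07, 3.07], [-1.43, 2.12], [-1.02, 1.25], [-3.03, 1.67], [-3.05, -0], [-3.03, 3.03]. Speed limits (rad/s): [2.39, 2.39, 3.01, 3.14, 3.14, 3.14].

## Interface

Orientations are given as [roll, pitch, yaw] about the fixed x, y, z axes, in that order (R = Rz(yaw) Ry(pitch) Rx(roll)).
In Python, from station import manip gives the robot as it stands. The module is installed in compiled form; this text tells all that it offers.
- The arm moves only by the tool jog_arm, never from a script. Its arguments are lists of equal length, an entry for each row: "travel": the shift along the tool's x, y, z in cm, a list of three; "delta_rot": the turn, a rotation vector about the tool's x, y, z in rad, a list of three. A call has 1 to 10 rows; each row shifts and turns the commanded pose from where the row before left it, along the tool's axes as they then stand; what a row does not reach is not made up. A row lasts 1/8 s, in which the tool goes at most 62.5 mm and 10.7 degrees, less where a joint would pass 70% of its speed; a pose out of reach is approached as far as the arm can. A call with a gripper value outside its range is refused whole. "jaw" is the closure, from -1 (fully open) to 1 (shut), set as the call begins (left out, the last holds). The fingers move at their own pace and stop on an object; "newtons" is the grip in N (left out, the last holds). Time passes only in rows, so rows that do not move let the fingers close. It gives the time, the measured TCP pose, the force, the opening and the grip force at its end, in the units of the state.
- manip.read_state(): the state, without advancing time (a new reading comes with each control period).
- manip.grab_frame(name): name is "scene" or "side" or "wrist"; returns (picture, depth): 420x560x3 uint8, red, green, blue; 420x560 float32, mm along the optical axis (not along the pixel's ray), 0 where there is no reading.
- manip.camera_params(name): a dict with "camera_matrix" (3x3 intrinsics, pixels), "R" (3x3) and "t" (3): a world point X has camera coordinates R X + t. Camera axes: x right, y down, z forward; pixel columns grow to the right and rows downward; lengths in mm; the calibration is good to about 2 mm. A picture is of the moment at which its call begins: read the wrist's pose just before it. camera_params takes no time and is no camera call; for the wrist camera it gives the pose at the moment of the call.
- manip.finish_job(): hands the job in; it is judged then, once.
The state is a dict: "t": time; "joint_positions": joint angles; "qvel": joint speeds; "joint_torque": joint torques, N m; "tool_pos": TCP position; "ee_rot": TCP orientation; "ft_force": force on the tool from outside, world axes, zero at the start; "ft_torque": the same for the moment, N m; "gripper_width": finger opening in mm; "gripper_force": force on a finger pad.
Only numpy, scipy, OpenCV 4.12 (cv2) and the standard library are available. Lean on these libraries where they do the work, as an engineer would, in place of code of your own. Each camera call takes 0.05 s, during which the arm holds its last target. There are 200 camera calls.

## Working session

There is one attempt and no reset: what is moved stays moved. The work goes in short steps, Python scripts to look and compute and a tool call to move; the robot and the scene stay as the last step left them, time stands still between calls to the robot, and variables do not carry over. Pictures are saved under pics/ and viewed, at most 10 in all, crops included, and the job is handed in when it is done.

Besides the shell and the picture viewer there is one more tool, called after "Call:" by a JSON object that holds its "method" and its "body", one argument or row to a line. jog_arm: Moves the arm, as the interface text tells. Its arguments: {"type":"object","properties":{"travel":{"type":"array","items":{"type":"array","items":{"type":"number"}}},"delta_rot":{"type":"array","items":{"type":"array","items":{"type":"number"}}},"jaw":{"type":"number"},"newtons":{"type":"number"}},"required":["travel","delta_rot"]}

```bash
mkdir -p pics; cat > h.py <<'E'
import numpy as np, cv2
from station import manip
def snap(n,tag):
    P=manip.camera_params(n); im,d=manip.grab_frame(n)
    cv2.imwrite(f'pics/{tag}.png',im[...,::-1]); np.savez(f'pics/{tag}.npz',im=im,d=d,K=P['camera_matrix'],R=P['R'],t=P['t'])
def w(tag,u,v,z=None):
    a=np.load(f'pics/{tag}.npz'); z=a['d'][v,u] if z is None else z
    c=np.linalg.solve(a['K'],[u,v,1.])*z
    return a['R'].T@(c-a['t'])
def cloud(tag):
    a=np.load(f'pics/{tag}.npz'); d=a['d']; v,u=np.mgrid[:420,:560]
    c=np.linalg.solve(a['K'],np.stack([u,v,u*0+1]).reshape(3,-1).astype(float))*d.reshape(1,-1)
    return ((c.T-a['t'])@a['R']).reshape(420,560,3)
E
python3 - <<'E'
from h import *
for n in('scene','side'): snap(n,n+'0')
s=manip.read_state(); print(s)
print(manip.pinch_z)
a=[cv2.imread(f'pics/{n}0.png') for n in('scene','side')]
E
```

```text
{'t': 0.1, 'joint_positions': array([-9.78916157e-01,  3.59333098e-01,  1.11633790e-02, -2.86200525e-04,
       -1.22408735e+00, -2.88113490e-01]), 'qvel': array([ 0.00017881, -0.00158775,  0.00205341, -0.00157042, -0.00021536,
       -0.00181466]), 'joint_torque': array([-2.20578622e-03, -5.84768021e+01,  2.94103789e+01,  6.95458978e+00,
       -3.20894789e-03, -8.81880510e-06]), 'tool_pos': array([ 201.73757826, -643.65703565,  195.15550738]), 'ee_rot': array([ 3.14011566e+00, -1.57126931e-04, -2.83792331e+00]), 'ft_force': array([-0.06877996, -0.27330632,  0.31277415]), 'ft_torque': array([-0.00723691, -0.03373344,  0.02094344]), 'gripper_force': 0.0, 'gripper_width': 85.570430166161}
-18.700000000000003
```

View pics/scene0.png

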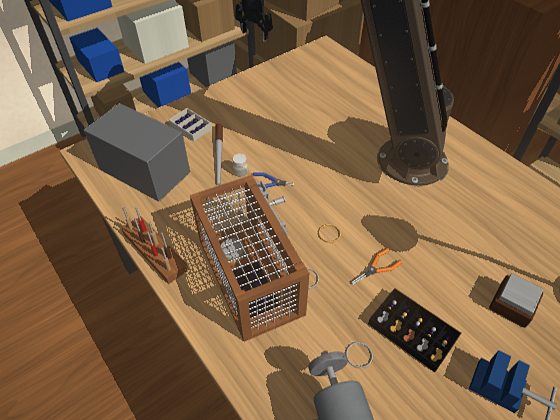

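View pics/side0.png

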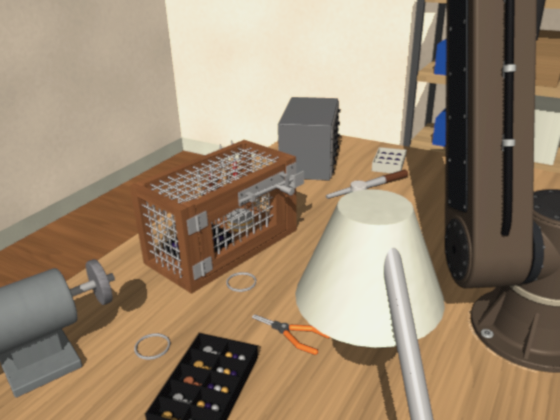

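The scene view shows the cage at about (250,260), with its bolt front facing the arm. In the side view the bolt and knob are near (285,185) and the hinges near (197,225). I'll fit the cage pose from the depth of its top.

```bash
python3 - <<'E'
from h import *
for tag,box in(('scene0',(185,170,315,345)),('side0',(130,130,310,290))):
    C=cloud(tag); x0,y0,x1,y1=box
    S=C[y0:y1,x0:x1].reshape(-1,3); S=S[(S[:,2]>203)&(S[:,2]<217)]
    r=cv2.minAreaRect(S[:,:2].astype(np.float32)); print(tag,len(S),r,np.median(S[:,2]),cv2.boxPoints(r).round(1).tolist())
print('lamp',w('side0',365,250),w('side0',350,215),w('side0',400,330))
C=cloud('side0')
for p in[(285,185),(289,187),(280,186),(292,182),(245,190),(297,150)]: print(p,w('side0',*p).round(1))
a=cv2.imread('pics/side0.png')[150:230,220:320]; b=cv2.imread('pics/scene0.png')[165:245,220:320]
cv2.imwrite('pics/c0.png',cv2.resize(np.vstack([np.hstack([a,b])]),None,fx=4,fy=4,interpolation=cv2.INTER_CUBIC))
E
```

```text
scene0 3433 ((714.459716796875, 37.722930908203125), (360.4053955078125, 181.77325439453125), 77.30546569824219) 208.51274925196023 [[586.2000122070312, -118.0999984741211], [763.5, -158.0], [842.7000122070312, 193.5], [665.4000244140625, 233.5]]
side0 2511 ((715.838134765625, 41.39271545410156), (357.3857116699219, 187.11538696289062), 77.40757751464844) 207.12559515152915 [[585.5999755859375, -112.5999984741211], [768.2000122070312, -153.39999389648438], [846.0999755859375, 195.39999389648438], [663.5, 236.1999969482422]]
lamp [132.23848557 615.63933146 500.91229312] [151.71563709 601.1399299  519.29867913] [ 91.84724473 641.64236879 458.28620203]
(285, 185) [581.6 -46.  163. ]
(289, 187) [593.3 -85.7 137.4]
(280, 186) [581.5 -22.3 170.9]
(292, 182) [577.5 -72.8 160.1]
(245, 190) [625.2  58.5 186.7]
(297, 150) [ 732.9 -386.6   96.9]
```

View pics/c0.png

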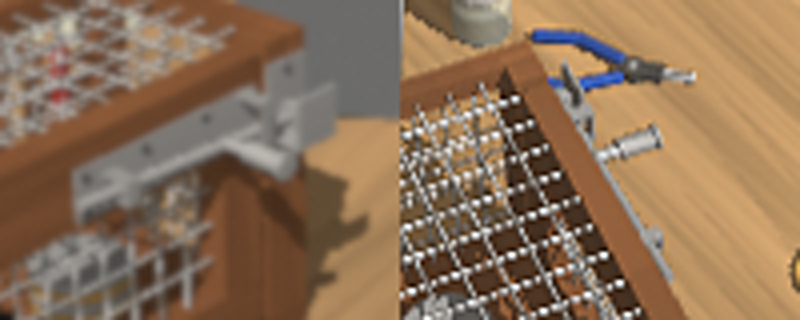

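The enlarged crops (side on the left, scene on the right) show the knob sticking out of the front towards the robot. Its flange is at about scene px (284,198), with the keeper plate just beyond it on the -y side. Next I'll measure the knob from the scene depth and get the wrist camera's mounting offset.

```bash
python3 - <<'E'
from h import *
from scipy.spatial.transform import Rotation as Ro
s=manip.read_state(); P=manip.camera_params('wrist'); Rt=Ro.from_euler('xyz',s['ee_rot']).as_matrix()
print('cam in tool',Rt.T@(-P['R'].T@P['t']-s['tool_pos']),'axis',(Rt.T@P['R'].T[:,2]).round(2))
yaw=np.deg2rad(-12.65); c,sn=np.cos(yaw),np.sin(yaw); O=np.array([715,39.5])
for tag,box in(('scene0',(262,180,300,225)),('side0',(255,160,315,215))):
    C=cloud(tag)[box[1]:box[3],box[0]:box[2]].reshape(-1,3)
    L=np.c_[(C[:,:2]-O)@np.array([[c,-sn],[sn,c]]),C[:,2]]
    m=(L[:,0]<-115)&(L[:,0]>-165)&(L[:,2]>145)&(L[:,2]<195)&(abs(L[:,1]+100)<40)
    k=L[m]; print(tag,m.sum(), k.mean(0).round(1), np.percentile(k,[3,50,97],axis=0).round(1).tolist())
    f=(L[:,0]<-75)&(L[:,0]>-100)&(L[:,2]>120); print(' face x',np.median(L[f,0]))
E
```

```text
cam in tool [  75.12658759   -0.54610689 -177.45738233] axis [-0.3  -0.    0.96]
scene0 70 [-133.3  -89.8  172.7] [[-149.2, -97.9, 165.3], [-133.1, -89.0, 173.1], [-116.2, -84.1, 179.6]]
 face x -83.17749415149777
side0 101 [-137.6  -90.   168.6] [[-152.2, -137.7, 158.7], [-139.4, -87.6, 169.4], [-116.7, -81.1, 175.6]]
 face x -89.30580266038632
```

Call:
{"method": "jog_arm", "body": {
  "travel": [
    [-3.8,3.5,-0.6],
    [-3.8,3.5,-0.6],
    [-3.8,3.5,-0.6],
    [-3.8,3.5,-0.6],
    [-3.8,3.5,-0.6],
    [-3.8,3.5,-0.6],
    [-3.8,3.5,-0.6],
    [-3.8,3.5,-0.6],
    [-3.8,3.5,-0.6],
    [-3.8,3.5,-0.6]
  ],
  "delta_rot": [
    [0,0,0],
    [0,0,0],
    [0,0,0],
    [0,0,0],
    [0,0,0],
    [0,0,0],
    [0,0,0],
    [0,0,0],
    [0,0,0],
    [0,0,0]
  ],
  "jaw": -0.2
}}

```text
t: 1.35
tool_pos: [460.2, -194.7, 256.1]
ee_rot: [3.141, 0.0, -2.838]
ft_force: [1.5, -0.7, -1.1]
gripper_width: 51.4
gripper_force: 0.0
```

Call:
{"method": "jog_arm", "body": {
  "travel": [
    [-3.8,3.4,-0.4],
    [-3.8,3.4,-0.4],
    [-3.8,3.4,-0.4],
    [-3.8,3.3,-0.4],
    [0,0,0],
    [0,0,0],
    [0,0,0],
    [0,0,0]
  ],
  "delta_rot": [
    [0,0,0],
    [0,0,0],
    [0,0,0],
    [0,0,0],
    [0,0,0.174],
    [0,0,0.175],
    [0,0,0.175],
    [0,0,0]
  ]
}}

```text
t: 2.35
tool_pos: [564.2, -22.1, 271.6]
ee_rot: [-3.141, -0.001, 2.923]
ft_force: [-0.3, 0.1, 0.4]
gripper_width: 51.5
gripper_force: 0.0
```

```bash
python3 - <<'E'
from h import *
s=manip.read_state(); print({k:np.round(s[k],3) for k in('t','tool_pos','ee_rot','joint_positions','gripper_width','ft_force')})
snap('wrist','w1')
a=cv2.imread('pics/w1.png'); cv2.imwrite('pics/w1b.png',cv2.resize(a,(800,600),interpolation=cv2.INTER_CUBIC))
E
```

```text
{'t': np.float64(2.35), 'tool_pos': array([564.229, -22.095, 271.624]), 'ee_rot': array([-3.141e+00, -1.000e-03,  2.923e+00]), 'joint_positions': array([ 0.307,  0.137, -0.113, -0.   , -1.322, -2.097]), 'gripper_width': np.float64(51.516), 'ft_force': array([-0.269,  0.063,  0.382])}
```

View pics/w1b.png

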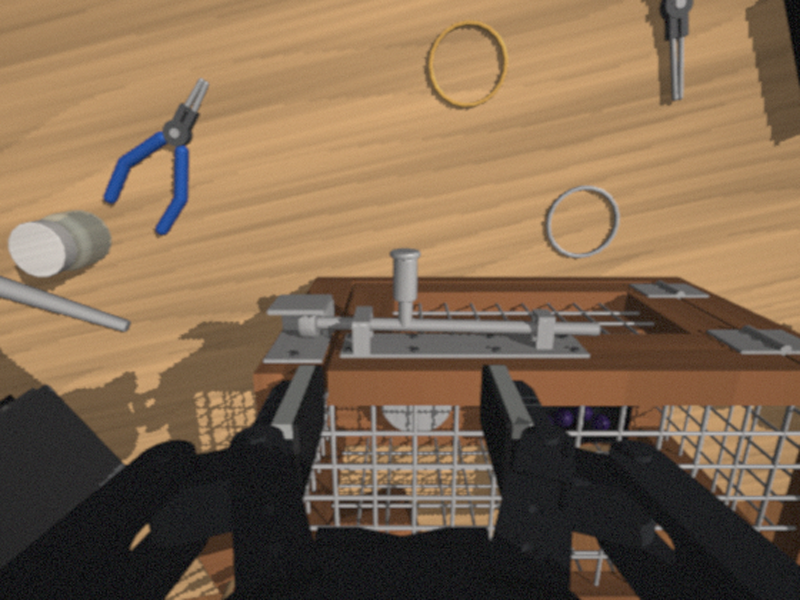

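The wrist view (at 800x600) shows the knob grip at about (405,278), its flange at (405,253), the nose in the keeper at (308,325) and the tail end at (600,328). Both sides of the knob are free. I'll turn these pixels into positions.

```bash
python3 - <<'E'
from h import *
C=cloud('w1')
for n,(u,v) in dict(flange=(405,254),grip1=(405,265),grip=(405,278),grip2=(405,292),rodL=(385,325),rodR=(500,328),nose=(308,325)).items():
    print(n,w('w1',round(u*.7),round(v*.7)).round(1))
# knob: cloud in region
k=C[180:208,268:298].reshape(-1,3); k=k[(k[:,2]>150)&(k[:,2]<185)]
print('knob',len(k),k.mean(0).round(1),np.ptp(k,axis=0).round(1)); cv2.setRNGSeed(1)
# front plate + rail top edge line: top points z>203
t=C[240:300,180:540]; pts=[]
for u in range(200,540,10):
    col=C[235:300,u]; i=np.where((col[:,2]>203)&(col[:,2]<216))[0]
    if len(i): pts.append(col[i[0]])
pts=np.array(pts); l=cv2.fitLine(pts[:,:2].astype(np.float32),cv2.DIST_HUBER,0,.01,.01).ravel(); print('front edge',l,'yaw',np.arctan2(l[1],l[0])-np.pi/2, pts[:,2].mean())
ka=cv2.fitLine(k[:,:2].astype(np.float32),cv2.DIST_HUBER,0,.01,.01).ravel(); print('knob axis',ka,np.arctan(ka[1]/ka[0]))
n=np.array([-l[1],l[0]]); n*=-np.sign(n[0]); n=-n if n[0]>0 else n
print('knob dist in front of face', (k[:,:2].mean(0)-l[2:])@n)
E
```

```text
flange [550.1 -16.8 174.9]
grip1 [557.4 -18.4 172.6]
grip [565.1 -20.1 173. ]
grip2 [572.6 -21.8 174.4]
rodL [593.  -39.2 168. ]
rodR [609.1  30.2 173.7]
nose [581.  -85.6 172.1]
knob 472 [563.8 -20.5 171.7] [27.6 18.9 12.1]
front edge [2.1779333e-01 9.7599488e-01 6.1994861e+02 2.0026566e+01] yaw -0.219553 203.92070132883075
knob axis [ 9.7932929e-01 -2.0227237e-01  5.6369672e+02 -2.0576994e+01] -0.2036777
knob dist in front of face 46.018395832528924
```

Call:
{"method": "jog_arm", "body": {
  "travel": [
    [0,0.17,1],
    [0,0,2],
    [0,0,2],
    [0,0,2],
    [0,0,2],
    [0,0,2],
    [0,0,1],
    [0,0,0.4],
    [0,0,0],
    [0,0,0]
  ],
  "delta_rot": [
    [0,0,0],
    [0,0,0],
    [0,0,0],
    [0,0,0],
    [0,0,0],
    [0,0,0],
    [0,0,0],
    [0,0,0],
    [0,0,0],
    [0,0,0]
  ]
}}

```text
t: 3.65
tool_pos: [565.3, -20.4, 148.7]
ee_rot: [3.141, 0.001, 2.922]
ft_force: [-0.1, 0.7, 0.9]
gripper_width: 51.5
gripper_force: 0.0
```

Call:
{"method": "jog_arm", "body": {
  "travel": [
    [0,0,0],
    [0,0,0],
    [0,0,0],
    [0,0,0],
    [0,0,0],
    [0,0,0]
  ],
  "delta_rot": [
    [0,0,0],
    [0,0,0],
    [0,0,0],
    [0,0,0],
    [0,0,0],
    [0,0,0]
  ],
  "jaw": 1,
  "newtons": 35
}}

```text
t: 4.4
tool_pos: [564.8, -20.5, 148.0]
ee_rot: [-3.142, -0.0, 2.921]
ft_force: [0.3, -1.0, 0.1]
gripper_width: 0.1
gripper_force: 0.0
```

```bash
python3 - <<'E'
from h import *
snap('wrist','w2')
a=cv2.imread('pics/w2.png'); cv2.imwrite('pics/w2b.png',cv2.resize(a,(800,600),interpolation=cv2.INTER_CUBIC))
E
```

```text
(no output)
```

View pics/w2b.png

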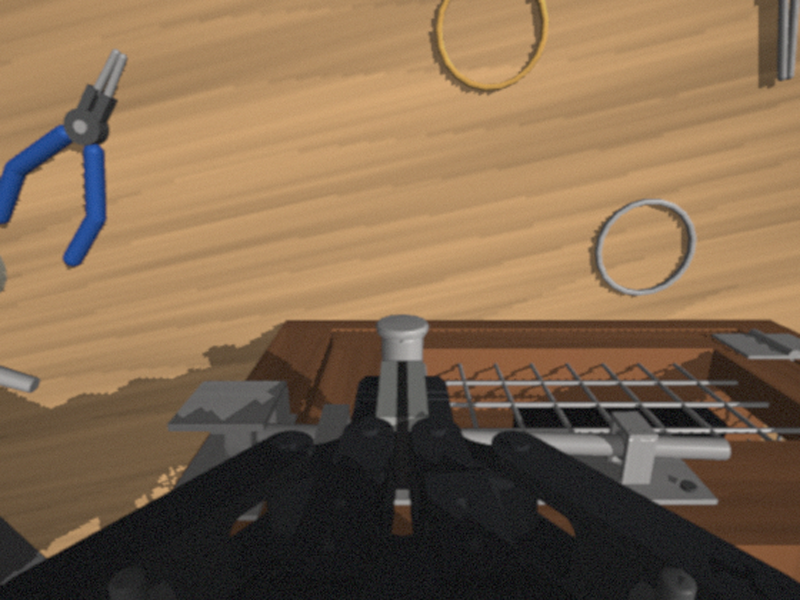

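The picture shows the jaws fully shut (0.1 mm) near (402,390), with the knob flange at (402,325) in front of them, so the knob wasn't pinched. The depth should show why.

```bash
python3 - <<'E'
from h import *
s=manip.read_state(); print(s['gripper_width'],s['tool_pos'])
for v in range(315,520,12):
    print(v,[w('w2',round(u*.7),round(v*.7)).round(0).astype(int).tolist() for u in(385,402,418)])
print('rod',w('w2',round(560*.7),round(442*.7)).round(1),w('w2',round(700*.7),round(449*.7)).round(1))
snap('side','s2'); snap('scene','sc2')
a=cv2.imread('pics/s2.png')[130:230,215:315]; b=cv2.imread('pics/sc2.png')[150:250,230:330]
cv2.imwrite('pics/c2.png',cv2.resize(np.hstack([a,b]),None,fx=4,fy=4,interpolation=cv2.INTER_CUBIC))
E
```

```text
-0.47669010694043196 [564.82208    -20.48813564 147.99459101]
315 [[602, -41, -1], [549, -17, 159], [607, -18, 1]]
327 [[548, -23, 172], [549, -17, 173], [551, -12, 173]]
339 [[553, -24, 170], [553, -18, 174], [556, -13, 170]]
351 [[558, -25, 170], [558, -19, 174], [560, -13, 172]]
363 [[554, -23, 189], [555, -19, 189], [556, -13, 189]]
375 [[554, -23, 197], [555, -19, 197], [556, -14, 196]]
387 [[554, -23, 204], [555, -19, 204], [556, -14, 205]]
399 [[554, -23, 212], [555, -19, 211], [556, -14, 211]]
411 [[554, -23, 218], [555, -19, 217], [556, -14, 218]]
423 [[554, -22, 224], [557, -19, 220], [555, -14, 224]]
435 [[553, -22, 229], [560, -20, 220], [555, -14, 230]]
447 [[553, -22, 235], [564, -21, 219], [554, -14, 235]]
459 [[553, -22, 239], [567, -21, 221], [555, -15, 239]]
471 [[553, -21, 243], [571, -22, 220], [555, -15, 242]]
483 [[555, -22, 244], [574, -23, 221], [557, -15, 244]]
495 [[568, -25, 232], [606, -30, 186], [569, -18, 232]]
507 [[572, -26, 231], [608, -31, 190], [573, -18, 232]]
519 [[572, -26, 235], [609, -31, 194], [574, -19, 234]]
rod [606.4  30.3 173.1] [618.2  79.3 176.2]
```

View pics/c2.png

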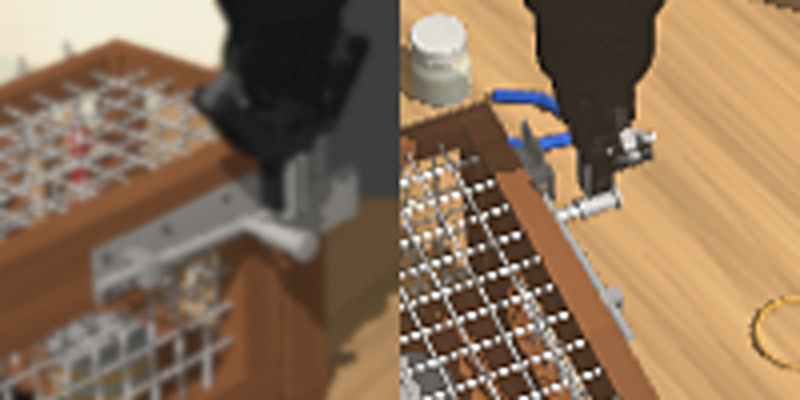

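The crop shows the fingertips resting at or above the knob's top, although the TCP reads 148 mm. That suggests the reported TCP doesn't match where the fingertips really are. The earlier wrist depth picture can confirm it.

```bash
python3 - <<'E'
from h import *
C=cloud('w1')
for u0,u1 in((275,330),(480,535)):
    R=C[int(355*.7):int(440*.7),int(u0*.7):int(u1*.7)].reshape(-1,3); R=R[R[:,2]>225]
    print('w1 fingers z min pcts',np.percentile(R[:,2],[1,5,20]).round(1),R[R[:,2]<np.percentile(R[:,2],10)].mean(0).round(1))
for tag,b in(('s2',(275,170,300,195)),('sc2',(270,190,290,205))):
    C=cloud(tag)
    print(tag)
    for v in range(b[1],b[3],2): print(v,C[v,b[0]:b[2]:3].round(0).astype(int).tolist())
E
```

```text
w1 fingers z min pcts [310.6 314.1 320.3] [556.3 -47.8 313.7]
w1 fingers z min pcts [310.9 314.2 320.7] [567.5   4.7 313.8]
s2
170 [[606, -43, 198], [605, -55, 193], [557, 14, 232], [561, -8, 222], [556, -11, 222], [554, -23, 217], [589, -100, 178], [738, -389, 28], [727, -387, 32]]
172 [[605, -41, 194], [603, -51, 190], [569, -8, 215], [561, -7, 217], [556, -12, 216], [554, -22, 213], [591, -103, 171], [736, -385, 24], [728, -389, 23]]
174 [[604, -39, 190], [602, -49, 186], [568, -5, 212], [562, -8, 212], [555, -10, 212], [553, -19, 209], [585, -91, 172], [570, -79, 180], [566, -88, 178]]
176 [[604, -39, 184], [602, -48, 181], [571, -9, 204], [562, -9, 207], [556, -10, 207], [553, -20, 203], [578, -79, 173], [569, -78, 176], [569, -92, 170]]
178 [[604, -38, 180], [601, -48, 176], [570, -9, 200], [560, -5, 204], [555, -10, 203], [555, -23, 197], [579, -81, 167], [571, -81, 169], [567, -88, 167]]
180 [[606, -41, 173], [603, -50, 170], [568, -5, 197], [561, -6, 198], [557, -12, 196], [554, -22, 192], [578, -79, 163], [571, -82, 163], [568, -90, 160]]
182 [[604, -37, 170], [603, -49, 16
[... 1328 characters left out ...]
, -170, 1], [576, -18, 206], [570, -12, 207], [563, -8, 206], [445, -146, 2], [436, -140, 1]]
196 [[489, -168, 2], [481, -162, 3], [575, -19, 197], [572, -10, 202], [561, -10, 194], [448, -141, -1], [441, -134, 0]]
198 [[494, -161, 3], [485, -157, 0], [576, -18, 189], [570, -12, 191], [555, -18, 175], [455, -132, 2], [447, -126, 2]]
200 [[501, -151, 7], [575, -32, 168], [570, -25, 171], [564, -19, 172], [559, -13, 174], [550, -11, 170], [451, -121, -1]]
202 [[589, -28, 172], [581, -24, 171], [576, -18, 173], [568, -15, 170], [473, -125, 1], [464, -121, -1], [456, -115, -2]]
204 [[591, -25, 169], [498, -139, -4], [493, -130, 1], [485, -125, 0], [477, -119, 0], [470, -113, 0], [461, -109, -2]]
```

All three cameras put the shut fingertips at about z = 183 when the TCP reads 148, so the tips are about 35 mm higher than reported. I'll refine that figure from the saved picture.

```bash
python3 - <<'E'
from h import *
C=cloud('w2')
for v in range(243,262): print(v,C[v,[270,274,288,292]].round(0).astype(int).tolist())
C=cloud('s2')
for v in range(178,188): print(v,C[v,281:292:2].round(0).astype(int).tolist())
E
```

```text
243 [[557, -25, 170], [556, -22, 173], [557, -16, 172], [558, -14, 171]]
244 [[557, -25, 170], [556, -22, 173], [558, -16, 172], [560, -14, 169]]
245 [[557, -25, 170], [557, -23, 173], [558, -16, 173], [560, -14, 170]]
246 [[558, -25, 170], [558, -23, 172], [559, -16, 172], [560, -14, 172]]
247 [[558, -25, 171], [558, -23, 173], [559, -16, 173], [561, -14, 170]]
248 [[559, -25, 171], [558, -23, 173], [560, -16, 174], [561, -14, 170]]
249 [[559, -25, 171], [559, -23, 172], [560, -16, 174], [562, -14, 171]]
250 [[560, -25, 171], [559, -23, 173], [561, -16, 174], [562, -14, 171]]
251 [[561, -26, 170], [560, -23, 172], [561, -16, 173], [562, -15, 172]]
252 [[554, -24, 186], [554, -22, 187], [557, -16, 185], [557, -14, 186]]
253 [[554, -23, 188], [554, -22, 188], [555, -15, 189], [556, -14, 189]]
254 [[554, -23, 189], [554, -22, 189], [556, -15, 189], [556, -14, 189]]
255 [[554, -23, 191], [554, -22, 190], [555, -15, 191], [556, -14, 190]]
256 [[554, -23, 191], [555, -22, 190], [556, -16, 191], [556, -14, 191]]
257 [[554, -23, 192], [554, -22, 192], [556, -16, 191], [556, -14, 192]]
258 [
[... 642 characters left out ...]
 -11, 193], [556, -10, 195], [553, -15, 193], [551, -20, 192]]
182 [[575, -16, 185], [564, -7, 192], [560, -8, 192], [557, -12, 191], [555, -18, 189], [552, -22, 188]]
183 [[589, -39, 170], [569, -14, 185], [562, -12, 187], [557, -12, 189], [556, -19, 186], [582, -75, 155]]
184 [[590, -42, 165], [586, -45, 165], [560, -9, 187], [554, -7, 189], [588, -77, 151], [579, -70, 156]]
185 [[591, -42, 163], [578, -29, 171], [583, -49, 161], [581, -54, 160], [585, -71, 151], [581, -75, 150]]
186 [[578, -20, 173], [573, -21, 174], [567, -21, 175], [595, -78, 143], [588, -77, 145], [579, -70, 150]]
187 [[576, -17, 172], [571, -17, 173], [565, -17, 174], [561, -20, 174], [593, -85, 138], [582, -76, 144]]
```

Call:
{"method": "jog_arm", "body": {
  "travel": [
    [0,0,0],
    [0,0,0],
    [0,0,0],
    [0,0,0],
    [0,0,0]
  ],
  "delta_rot": [
    [0,0,0],
    [0,0,0],
    [0,0,0],
    [0,0,0],
    [0,0,0]
  ],
  "jaw": -0.2
}}

```text
t: 5.18
tool_pos: [564.8, -20.5, 148.0]
ee_rot: [-3.142, -0.0, 2.921]
ft_force: [-0.3, -0.3, 0.2]
gripper_width: 51.2
gripper_force: 0.0
```

The tips measure about z = 186, so I need to lower 37 mm.

Call:
{"method": "jog_arm", "body": {
  "travel": [
    [0,0,1],
    [0,0,1],
    [0,0,1],
    [0,0,0.7],
    [0,0,0],
    [0,0,0]
  ],
  "delta_rot": [
    [0,0,0],
    [0,0,0],
    [0,0,0],
    [0,0,0],
    [0,0,0],
    [0,0,0]
  ]
}}

```text
t: 5.92
tool_pos: [565.1, -20.5, 111.2]
ee_rot: [3.142, 0.0, 2.922]
ft_force: [-0.2, -0.1, -0.3]
gripper_width: 51.5
gripper_force: 0.0
```

Call:
{"method": "jog_arm", "body": {
  "travel": [
    [0,0,0],
    [0,0,0],
    [0,0,0],
    [0,0,0],
    [0,0,0],
    [0,0,0]
  ],
  "delta_rot": [
    [0,0,0],
    [0,0,0],
    [0,0,0],
    [0,0,0],
    [0,0,0],
    [0,0,0]
  ],
  "jaw": 1,
  "newtons": 35
}}

```text
t: 6.68
tool_pos: [565.0, -20.4, 111.1]
ee_rot: [3.141, 0.0, 2.921]
ft_force: [-0.3, 0.2, 1.4]
gripper_width: 14.1
gripper_force: 34.1
```

The knob is gripped at 14.1 mm with 34 N. Now I'll lift it 6 mm.

Call:
{"method": "jog_arm", "body": {
  "travel": [
    [0,0,-0.2],
    [0,0,-0.2],
    [0,0,-0.2],
    [0,0,0],
    [0,0,0]
  ],
  "delta_rot": [
    [0,0,0],
    [0,0,0],
    [0,0,0],
    [0,0,0],
    [0,0,0]
  ]
}}

```text
t: 7.3
tool_pos: [564.6, -20.6, 116.8]
ee_rot: [-3.141, -0.001, 2.921]
ft_force: [1.1, 0.2, -3.6]
gripper_width: 13.9
gripper_force: 34.1
```

```bash
python3 - <<'E'
from h import *
snap('wrist','w3')
a=cv2.imread('pics/w3.png'); cv2.imwrite('pics/w3b.png',cv2.resize(a[180:420,80:540],None,fx=1.7,fy=1.7,interpolation=cv2.INTER_CUBIC))
E
```

```text
(no output)
```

View pics/w3b.png

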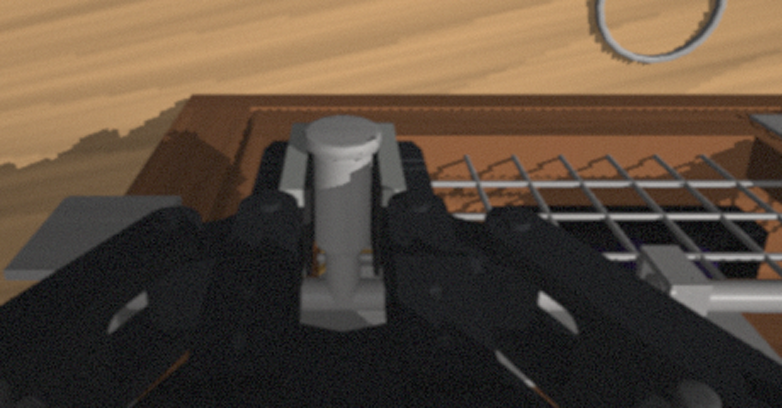

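The picture shows the knob between the pads (342,200), lifted, with the pads on both its sides. Now I'll draw the bolt back along +tool y and watch the force.

Call:
{"method": "jog_arm", "body": {
  "travel": [
    [0,0.2,0],
    [0,0.3,0],
    [0,0.3,0],
    [0,0.3,0]
  ],
  "delta_rot": [
    [0,0,0],
    [0,0,0],
    [0,0,0],
    [0,0,0]
  ]
}}

```text
t: 7.85
tool_pos: [567.2, -9.5, 116.9]
ee_rot: [-3.141, -0.0, 2.921]
ft_force: [-0.0, -0.5, -3.6]
gripper_width: 13.4
gripper_force: 34.1
```

It's free past the lip, with no sideways force. I'll continue to about 32 mm.

Call:
{"method": "jog_arm", "body": {
  "travel": [
    [0,0.4,0],
    [0,0.4,0],
    [0,0.4,0],
    [0,0.4,0],
    [0,0.4,0],
    [0,0,0],
    [0,0,0]
  ],
  "delta_rot": [
    [0,0,0],
    [0,0,0],
    [0,0,0],
    [0,0,0],
    [0,0,0],
    [0,0,0],
    [0,0,0]
  ]
}}

```text
t: 8.72
tool_pos: [571.7, 10.0, 117.0]
ee_rot: [3.141, 0.0, 2.922]
ft_force: [0.2, 1.6, -5.0]
gripper_width: 13.6
gripper_force: 34.1
```

```bash
python3 - <<'E'
from h import *
# gate opening: per-row jog about hinge
s=manip.read_state(); yaw=-0.2195; Rz=lambda a:np.array([[np.cos(a),-np.sin(a)],[np.sin(a),np.cos(a)]])
O=np.array([715,39.5]); p=s['tool_pos'][:2]; L=Rz(-yaw)@(p-O); print('local',L)
for hx in(-90,-79):
  H=O+Rz(yaw)@[hx,137]; N=10; th=0.33/N
  ex=np.array([np.cos(yaw+np.pi),np.sin(yaw+np.pi)]); ey=np.array([np.sin(yaw+np.pi),-np.cos(yaw+np.pi)])
  q=H+Rz(-th)@(p-H)-p; print(hx,'per row tool x,y mm',q@ex,q@ey,'rot z',th)
E
```

```text
local [-133.46281605  -59.96428385]
-90 per row tool x,y mm 6.4749783580504126 1.5412499434681568 rot z 0.033
-79 per row tool x,y mm 6.468989401577773 1.9041840625554718 rot z 0.033
```

Call:
{"method": "jog_arm", "body": {
  "travel": [
    [0.32,0.08,0],
    [0.65,0.16,0],
    [0.65,0.16,0],
    [0.65,0.16,0]
  ],
  "delta_rot": [
    [0,0,0.0165],
    [0,0,0.033],
    [0,0,0.033],
    [0,0,0.033]
  ]
}}

```text
t: 9.22
tool_pos: [551.0, 20.9, 117.1]
ee_rot: [-3.142, 0.0, 2.804]
ft_force: [1.9, -0.9, -5.5]
gripper_width: 13.7
gripper_force: 34.1
```

Pulling force is about 2 N, which matches the gate's spring. I'll continue opening to about 0.33 rad.

Call:
{"method": "jog_arm", "body": {
  "travel": [
    [0.65,0.16,0],
    [0.65,0.16,0],
    [0.65,0.16,0],
    [0.65,0.16,0],
    [0.65,0.16,0],
    [0.65,0.16,0],
    [0.32,0.08,0],
    [0,0,0],
    [0,0,0],
    [0,0,0]
  ],
  "delta_rot": [
    [0,0,0.033],
    [0,0,0.033],
    [0,0,0.033],
    [0,0,0.033],
    [0,0,0.033],
    [0,0,0.033],
    [0,0,0.0165],
    [0,0,0],
    [0,0,0],
    [0,0,0]
  ]
}}

```text
t: 10.48
tool_pos: [517.3, 47.8, 117.0]
ee_rot: [-3.142, 0.0, 2.591]
ft_force: [2.0, -1.7, -4.6]
gripper_width: 13.9
gripper_force: 34.2
```

Call:
{"method": "jog_arm", "body": {
  "travel": [
    [0,0,0],
    [0,0,0],
    [0,0,0],
    [0,0,0]
  ],
  "delta_rot": [
    [0,0,0],
    [0,0,0],
    [0,0,0],
    [0,0,0]
  ]
}}

```text
t: 10.98
tool_pos: [517.2, 48.0, 117.0]
ee_rot: [3.142, 0.0, 2.591]
ft_force: [1.4, -1.7, -5.4]
gripper_width: 13.6
gripper_force: 34.2
```

```bash
python3 - <<'E'
from h import *
snap('scene','sc4'); snap('side','s4')
a=cv2.imread('pics/sc4.png')[130:350,180:380]; b=cv2.imread('pics/s4.png')[130:350,120:320]
cv2.imwrite('pics/c4.png',cv2.resize(np.hstack([a,b]),None,fx=2,fy=2,interpolation=cv2.INTER_CUBIC))
E
```

```text
(no output)
```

View pics/c4.png

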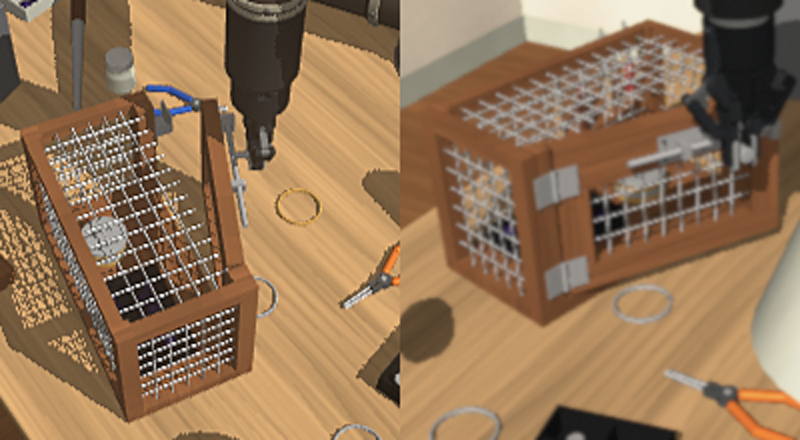

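The crops show the gate ajar by about 0.33 rad, with its bolt edge at (212,105) in the left half. The gripper still holds the knob at (260,150), and the bystanders haven't moved. I'm handing in.

```bash
python3 -c "
from station import manip
print(manip.finish_job())"
```

```text
the job is handed in; nothing more can be done
None
```

I lifted the bolt over the lip, drew it back about 32 mm and pulled the gate about 0.33 rad open (about 90 mm at the bolt edge); the gripper was still holding the knob when I handed the job in, and no verdict came back.

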